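# Clamp a dental handpiece in the V-block service fixture

### The arm

A 6-joint arm with a two-finger parallel gripper is mounted at the origin on the work surface. World frame = base frame: x ahead of the robot, y to its left, z up, the work surface at z = 0. Lengths are in m, angles in rad, forces in N, time in s.
With the tool pointing down it reaches from about 0.35 to 0.775 m from the base axis. Payload 5.5 kg.
Tool frame: the origin (TCP) lies where the fingers leave the gripper's body, on its centre line; the fingertips stand env.tip_reach ahead of it and the grasp point (between the pads) lies 54 mm ahead of it (env.tip_reach is the distance from the TCP to the fingertips, in m); z points along the fingers, y is the line along which they close (so a half turn about z gives the same grasp; the last joint's range is limited). The gripper opens to 85 mm and grips with 20 to 120 N. Pads are 22 mm wide; open, the fingers measure 114 mm over their backs; the gripper's body (76 mm by 85 mm) begins 54 mm behind the grasp point. The pads swing forward as they close: fully open they stand 13 mm farther back than shut.
Start: joints at [-1.353, 0.313, 0.046, 1.304, 0, 1.431], TCP at [0.201, -0.539, 0.304] pointing down, gripper open.
Joint ranges: [-2.76, 2.76], [-0.86, 1.69], [-1.03, 1.26], [-2.2, 2.34], [-1.47, 1.5], [-3.14, 3.14]. Speed limits (rad/s): [2.57, 2.57, 3.14, 3.14, 3.14, 3.14].

### API

Orientations are given as a unit quaternion [w, x, y, z].
In Python, from workcell import status, optics, hand_in, env gives the robot as it stands.
- The arm moves only by the shell command python3 -m handwheel 'ROWS' [FORCE]. ROWS is a JSON object whose one key "deltas" holds a list of rows, each a list of 5 numbers: the opening, from -1 (shut) to 1 (fully open), then the shift along the tool's x, y, z in units of 40 mm (1.0 is 40 mm), then the turn about the tool's z in units of 10 degrees (1.0 is 10 degrees). In form: {"deltas": [[jaw, x, y, z, roll], ...]}. A call has 1 to 20 rows; each row shifts and turns the commanded pose from where the row before left it, along the tool's axes as they then stand; what a row does not reach is not made up. A row lasts 1/8 s, in which the tool goes at most 62.5 mm and 10.7 degrees, less where a joint would pass 70% of its speed; a pose out of reach is approached as far as the arm can. A call is refused whole if a number of a shift passes 1 or a number of a turn 1, either way. A call with a gripper value outside its range is refused whole. The fingers move at their own pace and stop on an object; FORCE is the grip in N (left out, the last holds). Time passes only in rows, so rows that do not move let the fingers close. It gives the time, the measured TCP pose, the force, the opening and the grip force at its end, in the units of the state.
- status.get_state(): the state, without advancing time (a new reading comes with each control period).
- optics.read_camera(name): name is "side" or "top" or "wrist"; returns a dict with "frame" (480x640x3 uint8, red, green, blue), "depth" (480x640 float32, m along the optical axis (not along the pixel's ray), 0 where there is no reading), "vfov" (degrees; the focal length in pixels is half the picture's height over the tangent of half this angle, whatever the lens; pixels are square), "cx", "cy" (the principal point, pixels), "k1" (the pictures are not rectified: a ray, as slopes to the right and down, at radius r is drawn at 1 + k1 r^2 times it, then the intrinsics apply), "origin" and "attitude" of the camera in the world. Camera axes: x right, y down, z forward; pixel columns grow to the right and rows downward; lengths in m; the calibration is good to about 2 mm. A picture is of the moment at which its call begins.
- hand_in(): hands the job in; it is judged then, once.
The state is a dict: "clock": time; "joint_pos": joint angles; "qvel": joint speeds; "tau": joint torques, N m; "tcp_pos": TCP position; "orientation": TCP orientation; "wrist_force": force on the tool from outside, world axes, zero at the start; "ft_torque": the same for the moment, N m; "finger_gap": finger opening in m; "grip_force": force on a finger pad.
Only numpy, scipy, OpenCV 4.12 (cv2) and the standard library are available. Lean on these libraries where they do the work, as an engineer would, in place of code of your own. Each camera call takes 0.05 s, during which the arm holds its last target. There are 200 camera calls.

### The job

The silver dental handpiece with the blue rings is due for a collet change. Take it from the white rest, lower it gently into the steel V-blocks of the service fixture so that it settles in both, and push it gently along the groove until its black rear end bears on the white end stop. Then swing the red toggle handle fully down so that the rubber tip holds it there, without dropping or forcing the handpiece or disturbing the black handpiece and the other things on the bench.

Things in the scene. Friction and masses are not known exactly. Their poses are not given: they have to be found in the camera images.
- handpiece: Silver straight handpiece with two blue rings, 220 g (20 percent more or less), in one of the two slots of the white rest. Origin on its axis, +x along the axis to the steel chuck. Round sleeve 28 mm in diameter from x = -64 to +66 mm, nose and chuck to x = +95 mm. Grip the sleeve across near x = 0. A precision tool: over 18 N on the V-blocks, or a fall of over 4 mm, harms its bearings.
- hp_rear (a point): Centre of the handpiece's flat black rear end face (25 mm diameter), on its axis at x = -74 mm. It must not be pressed on the end stop with more than 15 N. Axes as the handpiece's.
- spare: Black handpiece with orange rings, of the same shape, in the other slot of the rest, parallel to the silver one and 70 mm from it. Leave alone.
- rest: White handpiece rest, fixed: plate 126 x 130 x 8 mm with two slots along its x axis at y = -35 and +35 mm. Each slot is a pair of V forks, 12 mm thick, at x = -48 and +48 mm, tops at z = 35 mm, with 84 mm free between them. Origin: centre of the underside. A handpiece's axis lies at z = 39.8 mm.
- fixture: Service fixture, fixed: aluminium plate 12 mm thick (x -135 to +75 mm, y -35 to +95 mm) with two dark steel 90 degree V-blocks on the groove line y = 0. Blocks 24 mm long centred at x = -54 and +54 mm (84 mm free between), 56 mm wide, top at z = 48 mm, bottom of the V at z = 28 mm, mouth 40 mm wide. Origin: on the bench under the middle of the groove.
- groove (a point): Middle of the axis of a seated handpiece: fixture x = 0, y = 0, z = 47.8 mm; x runs along the groove, away from the end stop, and the chuck must point that way. Friction in the groove is about 0.5 to 0.7: sliding the handpiece takes 2 to 3 N plus about as much as it is pressed down. Touching down faster than about 5 mm/s already strikes the blocks too hard.
- stop: End stop at the -x end of the groove: steel angle with a white round nylon button (18 mm diameter), set by the last user anywhere within 10 mm along x. It does not give way. Origin: centre of the button's face, at the height of the seated axis; the face looks along +x, axes parallel to the fixture's. With the handpiece home, its origin is 74 mm from this point along x.
- clamp: Horizontal toggle clamp screwed to the fixture beside the V-block at +x; origin and axes are the fixture's. Open, its steel arm stands up at y = 25 to 60, x = 52 to 64 mm, to z = 112 mm. Closing the handle swings the arm down over the groove until its sprung rubber tip bears on the handpiece from above at x = 58 mm with about 12 N.
- clamp_handle (a joint): Angle of the red toggle handle: 0 = open (75 degrees above level), growing as it is swung away from the groove and down; 1.40 = fully down on its stop (5 degrees below level), past dead centre (1.34), where it locks. Pin parallel to x through y = 70, z = 56 mm, at x = 58 mm. Moves with 1 to 5 N at the grip; short of dead centre it does not lock.
- clamp_grip (a point): Point on the axis of the handle's red grip (round bar, 14 mm diameter, along the handle from 40 to 92 mm from the pin), 70 mm from the pin. In the clamp's frame at y = 88, z = 124 mm when open and y = 140, z = 50 mm when closed. It can be pinched from above across x and led round, or pushed; a pinch may slip, so press the grip down from above at the end.
- model_a: Tan plaster dental model, 68 x 66 x 28 mm. Bystander. Origin under its base.
- model_b: Tan plaster dental model like model_a. Bystander.
- model_c: Tan plaster dental model like model_a. Bystander.
- bur_block: Blue block with small burs standing in it, 75 x 42 x 46 mm. Bystander. Origin under its base.
- jar: Small jar with a yellow cap, 60 mm diameter, 65 mm high. Bystander. Origin under its base.
- wrench: Small steel wrench, 130 mm, lying flat. Bystander.
- dish: Blue dish, 72 mm diameter, 32 mm high. Bystander. Origin under its base.
Mind the look-alikes: they are no part of the job. Several things have the shape of the handpiece; the one meant has the colours described above. What is shaped like the fixture but green is not meant.

How it is judged:
By the outcome, as a careful person would: the job done as asked, in the order asked, and still so for the second after the job is handed in, with the robot touching nothing.
It also fails if it takes over 72 s, if anything falls off the work surface, if the arm or the gripper's body presses on something with over 40 N, if the wrist force passes 120 N, or if a joint passes its speed limit or range.

## Working session

There is one attempt and no reset: what is moved stays moved. The work goes in short steps, Python scripts to look and compute and a shell command to move; the robot and the scene stay as the last step left them, time stands still between calls to the robot, and variables do not carry over. Pictures are saved under pics/ and viewed, at most 12 in all, crops included, and the job is handed in when it is done.

```bash
mkdir -p pics; ls
cat > h.py <<'E'
import numpy as np, cv2
from workcell import status, optics, env
from scipy.spatial.transform import Rotation as R
def Rm(a):
    a=np.array(a,float)
    return a if a.shape==(3,3) else R.from_quat(a[[1,2,3,0]]).as_matrix()
def snap(name,fn):
    c=optics.read_camera(name); np.save(fn,c,allow_pickle=True); cv2.imwrite(f'pics/{fn}.png',c['frame'][...,::-1]); return c
def load(fn): return np.load(fn+'.npy',allow_pickle=True).item()
def rays(c,uv):
    f=240/np.tan(np.radians(c['vfov'])/2); K=np.array([[f,0,c['cx']],[0,f,c['cy']],[0,0,1]])
    p=cv2.undistortPoints(np.array(uv,float).reshape(-1,1,2),K,np.array([c['k1'],0,0,0,0.]),None,None).reshape(-1,2)
    return np.c_[p,np.ones(len(p))]@Rm(c['attitude']).T
def plane(c,uv,z):
    d=rays(c,uv); o=np.array(c['origin']); return o+d*((z-o[2])/d[:,2])[:,None]
def cloud(c):
    v,u=np.mgrid[:480,:640]; d=rays(c,np.c_[u.ravel(),v.ravel()])
    P=np.array(c['origin'])+d*c['depth'].ravel()[:,None]; P[c['depth'].ravel()==0]=np.nan
    return P.reshape(480,640,3)
E
python3 - <<'E'
from h import *
for n in('top','side'):
    c=snap(n,n+'0'); print(n,c['vfov'],c['cx'],c['cy'],c['k1'],c['origin'],c['attitude'])
print(status.get_state(),env.tip_reach)
E
```

```text
pics
top 51.970680699804255 316.69008759511337 246.26178726583018 -0.05394196864830143 [ 0.48147569 -0.00323747  1.16821058] [ 0.01821078 -0.70477041  0.70915838 -0.00783731]
side 47.21506628324748 312.3202281643559 242.30571421581334 -0.1668544889953733 [ 0.20843058 -1.1178122   1.01402406] [-0.4350366   0.88853736 -0.12997221  0.06596769]
{'clock': 0.1, 'joint_pos': array([-1.35259386e+00,  3.13954761e-01,  4.50912484e-02,  1.30359222e+00,
       -1.00397409e-05,  1.43117640e+00]), 'qvel': array([ 0.00063857, -0.00114615,  0.00385452, -0.00051014,  0.00069172,
       -0.0002142 ]), 'tau': array([ 2.86273425e-03, -4.81727350e+01,  2.99242651e+01,  1.27934193e-02,
       -1.31897568e-04,  4.82633538e-06]), 'tcp_pos': array([ 0.20129055, -0.53825998,  0.30308063]), 'orientation': array([-8.28867255e-04,  9.84037698e-01,  1.77958198e-01, -3.76077653e-05]), 'wrist_force': array([ 0.46494524, -0.36696584,  0.55636059]), 'ft_torque': array([-0.00432364,  0.03033396, -0.00637852]), 'grip_force': 0.0, 'finger_gap': 0.08549165256590713} 0.0726
```

View pics/top0.png

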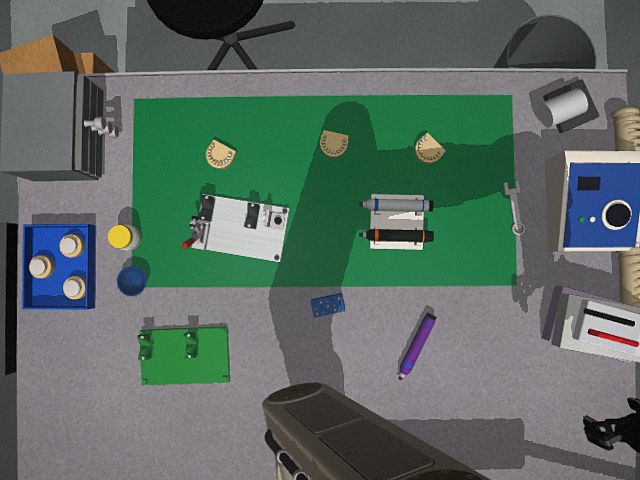

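View pics/side0.png

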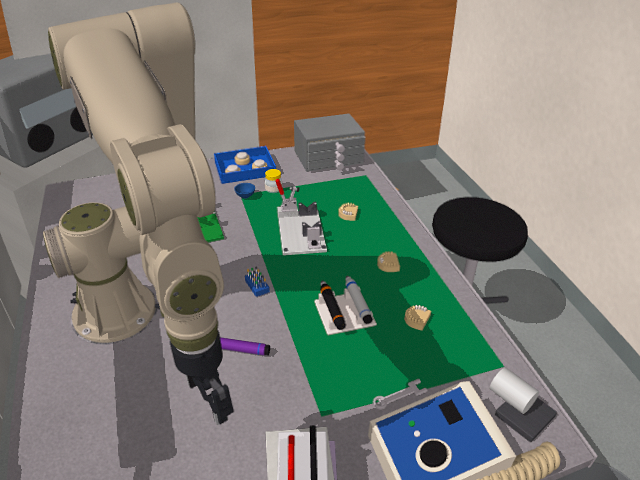

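Run:
```python
from h import *
c=load('top0'); f=c['frame']; P=cloud(c); hsv=cv2.cvtColor(f,cv2.COLOR_RGB2HSV)
a=cv2.resize(f[165:275,160:300],None,fx=5.5,fy=5.5,interpolation=cv2.INTER_CUBIC)[:, :770]
b=cv2.resize(f[185:255,345:445],None,fx=4,fy=4,interpolation=cv2.INTER_CUBIC)
cv2.imwrite('pics/fx.png',a[...,::-1]); cv2.imwrite('pics/hp.png',b[...,::-1])
# handpiece: pixels above 42mm in region
for nm,(r0,r1) in dict(silver=(192,218),black=(222,248)).items():
    Q=P[r0:r1,345:445].reshape(-1,3); Q=Q[Q[:,2]>0.042]; m=np.median(Q,0)
    w,v=np.linalg.eigh(np.cov(Q[:,:2].T)); d=v[:,1]*np.sign(v[1,1]); s=(Q[:,:2]-Q[:,:2].mean(0))@d
    print(nm,len(Q),Q[:,:2].mean(0),d,np.degrees(np.arctan2(d[1],d[0])),s.min(),s.max(),np.percentile(Q[:,2],[50,95]))
Q=P[185:270,175:300].reshape(-1,3); Q=Q[(Q[:,2]>0.004)&(Q[:,2]<0.02)]
r=cv2.minAreaRect(Q[:,:2].astype(np.float32)); print(r)
for z0,z1 in((.042,.054),(.054,.08),(.08,.2)):
    M=np.zeros((480,640),np.uint8); M[185:270,175:300]=((P[...,2]>z0)&(P[...,2]<z1))[185:270,175:300]
    n,l,st,ce=cv2.connectedComponentsWithStats(M)
    for i in range(1,n):
        if st[i,4]>8: print(z0,st[i],ce[i],np.nanmean(P[l==i],0))
```

```text
silver 781 [ 0.6162541  -0.17353708] [0.03045014 0.99953629] 88.25506595405584 -0.07925988714930804 0.08919983336823142 [0.05006095 0.05483055]
black 787 [ 0.54669013 -0.17334623] [0.02944203 0.99956649] 88.31285206613614 -0.07938287350280218 0.0897382324933032 [0.05000854 0.05450127]
((0.5721378922462463, 0.20431549847126007), (0.29789701104164124, 0.20085234940052032), 89.73458862304688)
0.042 [202 195  11   8  59] [206.62711864 198.22033898] [0.63524127 0.26597878 0.04644462]
0.042 [247 203  11   8  65] [251.72307692 206.15384615] [0.61594049 0.16165407 0.04626786]
0.042 [198 214  11   7  57] [203.07017544 216.70175439] [0.59262641 0.2741032  0.04622235]
0.042 [244 221  11   8  57] [248.70175439 224.47368421] [0.57392155 0.16874139 0.04538977]
0.042 [203 224   3  14  18] [203.77777778 230.33333333] [0.56113491 0.27215443 0.04697934]
0.042 [194 232   7   4  15] [197.06666667 233.8       ] [0.5532193  0.28747195 0.04782408]
0.054 [262 210   8  16  71] [265.88732394 217.47887324] [0.58828822 0.12747081 0.05998795]
0.054 [192 222  13  20 127] [198.4488189  231.64566929] [0.55702075 0.2800834  0.06417661]
0.08 [190 216   9  14  90] [194.02222222 222.71111111] [0.5738372  0.27949292 0.10471783]
0.08 [182 237  14  12  91] [188.48351648 242.69230769] [0.52948891 0.28594082 0.12447398]
```

View pics/fx.png

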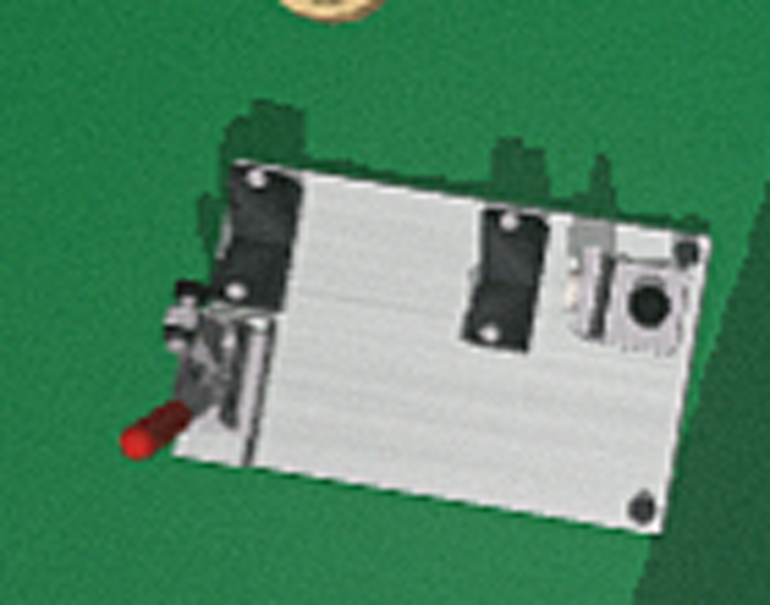

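View pics/hp.png

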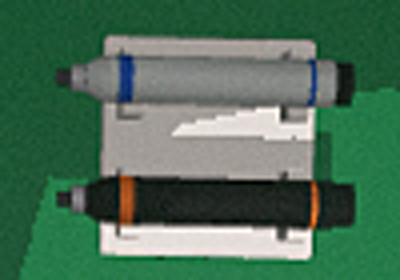

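Candidates for the handpiece are silver/blue at (396,204), black/orange at (396,236) and purple at (417,345). I choose the silver one: the crop confirms grey with blue rings, the chuck to the left (+y) and the black end to the right. The fixture is the aluminium one at (240,228), with the clamp at (195,230) and the stop at (265,217). The green copy at (185,355) isn't meant.

```bash
python3 -m handwheel '{"deltas": [[0.3,0.99,-0.37,0,0],[0.3,0.99,-0.37,0,0],[0.3,0.99,-0.37,0,0],[0.3,0.99,-0.37,0,0],[0.3,0.99,-0.37,0,0],[0.3,0.99,-0.37,0,0],[0.3,0.99,-0.37,0,0],[0.3,0.99,-0.37,0,0],[0.3,0.99,-0.37,0,0],[0.3,0.99,-0.37,0,0],[0.3,0.99,-0.37,0,0],[0.3,0.99,-0.37,0,0],[0.3,0.99,-0.37,0,0],[0.3,0,0,0,-0.97],[0.3,0,0,0,-0.97],[0.3,0,0,0,-0.97],[0.3,0,0,0,-0.97],[0.3,0,0,0,-0.97],[0.3,0,0,0,-0.97],[0.3,0,0,0,-0.96]]}' 40
python3 - <<'E'
from h import *
c=snap('wrist','w1'); print(c['origin'],c['vfov'],c['k1'],Rm(c['attitude']))
s=status.get_state(); print(s['tcp_pos'],s['orientation'],s['joint_pos'],s['wrist_force'])
E
```

```text
clock: 2.6
tcp_pos: [0.6159, -0.178, 0.3032]
orientation: [-0.001, 0.716, 0.699, -0.0]
wrist_force: [0.4, -0.5, -0.8]
finger_gap: 0.0554
grip_force: 0.0
[ 0.61775123 -0.1081454   0.37457792] 69.42482273527534 -0.04378496699350323 [[ 9.99716378e-01 -2.27918651e-02 -6.90613892e-03]
 [-2.38114320e-02 -9.61767187e-01 -2.72831255e-01]
 [-4.23764635e-04  2.72918319e-01 -9.62037115e-01]]
[ 0.6159858  -0.17803845  0.3032344 ] [-5.45009067e-04  7.13924254e-01  7.00222673e-01 -2.64186108e-04] [-4.06427631e-01  4.47619035e-01  2.41749650e-01  1.36613589e+00
 -7.59050339e-05  1.18374601e+00] [ 0.44106212 -0.42461079  0.3903765 ]
```

View pics/w1.png

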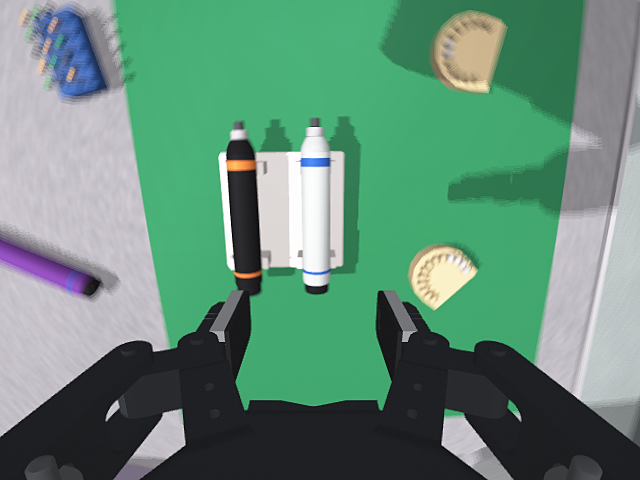

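The wrist picture shows the black spare at (243,210) and the silver handpiece with blue rings at (316,205), chuck up at (314,122) and black rear at (316,289).

Run:
```python
from h import *
c=load('w1'); P=cloud(c); f=c['frame'].astype(int)
Q=P[112:300,285:350].reshape(-1,3); Q=Q[(Q[:,2]>.043)&(Q[:,2]<.06)]
w,v=np.linalg.eigh(np.cov(Q[:,:2].T)); d=v[:,1]*np.sign(v[1,1]); s=(Q[:,:2]-Q[:,:2].mean(0))@d
print(len(Q),np.degrees(np.arctan2(d[1],d[0])),Q[:,2].max(),Q[:,:2].mean(0)+s.min()*d,Q[:,:2].mean(0)+s.max()*d)
# slice mid-edges at several y
for y in np.arange(-.24,-.1,.02):
    k=abs(Q[:,1]-y)<.004; 
    if k.sum()>5: print(round(y,3),Q[k,0].min(),Q[k,0].max(),(Q[k,0].min()+Q[k,0].max())/2,Q[k,2].max())
hsv=cv2.cvtColor(c['frame'],cv2.COLOR_RGB2HSV)
m=np.zeros((480,640),bool); m[130:290,290:345]=((hsv[...,0]>100)&(hsv[...,0]<125)&(hsv[...,1]>120))[130:290,290:345]
n,l,st,ce=cv2.connectedComponentsWithStats(m.astype(np.uint8))
for i in range(1,n):
    if st[i,4]>20: print(st[i],plane(c,[ce[i]],.0538))
print(plane(c,[[316,293],[314,118]],.046))
```

```text
4370 88.1721008816305 0.057022828275299586 [ 0.61585056 -0.25275608] [ 0.62125057 -0.08354925]
-0.24 0.6033526254468572 0.6287081067053214 0.6160303660760893 0.05611670723070461
-0.22 0.6038348997564446 0.6300296616957556 0.6169322807261001 0.056207946530674235
-0.2 0.6044941896688433 0.6302356185508963 0.6173649041098698 0.05610915145553952
-0.18 0.6051490087336432 0.6315616583674019 0.6183553335505225 0.05590064844693726
-0.16 0.6068057237483911 0.6317024621860949 0.619254092967243 0.05622447887782944
-0.14 0.6063524390593447 0.6318894702636758 0.6191209546615102 0.0563194042748259
-0.12 0.6070299592650679 0.6331980784469844 0.6201140188560261 0.05648600690022382
[301 158  29   9 254] [[ 0.61890366 -0.12197947  0.0538    ]]
[303 270  27   5  57] [[ 0.61815218 -0.22817756  0.0538    ]]
[[ 0.61723633 -0.25368621  0.046     ]
 [ 0.61909898 -0.08366826  0.046     ]]
```

```bash
python3 -m handwheel '{"deltas": [[0.3,-0.03,0.04,0.6,0.07],[0.3,0,0,0.6,0],[0.3,0,0,0.6,0],[0.3,0,0,0.6,0],[0.3,0,0,0.6,0],[0.3,0,0,0.6,0],[0.3,0,0,0.6,0],[0.3,0,0,0.4,0],[0.3,0,0,0.3,0],[0.3,0,0,0.2,0],[0.3,0,0,0.13,0],[0.3,0,0,0,0],[0.3,0,0,0,0]]}' 40
python3 -m handwheel '{"deltas": [[-0.2,0,0,0,0],[-0.3,0,0,0,0],[-0.4,0,0,0,0],[-1,0,0,0,0],[-1,0,0,0,0],[-1,0,0,0,0],[-1,0,0,0,0]]}' 40
```

```text
clock: 4.28
tcp_pos: [0.6181, -0.1795, 0.0953]
orientation: [0.001, 0.722, 0.692, 0.0]
wrist_force: [-0.3, -0.3, 0.3]
finger_gap: 0.056
grip_force: 0.0
clock: 5.15
tcp_pos: [0.6181, -0.1795, 0.0951]
orientation: [0.0, 0.722, 0.692, 0.0]
wrist_force: [0.8, 1.2, 5.3]
finger_gap: 0.027
grip_force: 39.5
```

```bash
python3 -m handwheel '{"deltas": [[-1,0,0,-0.1,0],[-1,0,0,-0.3,0],[-1,0,0,-0.6,0],[-1,0,0,-0.7,0],[-1,0,0,-0.7,0],[-1,0,0,-0.6,0],[-1,0.3,0,-0.3,0],[-1,0.6,0,0,0],[-1,0.8,0,0,0],[-1,0.9,0,0,0],[-1,0.9,0,0,0],[-1,0.8,0,0,0],[-1,0.8,0,0,0],[-1,0.6,0,0,0],[-1,0.3,0,0,0],[-1,0,0,0,0],[-1,0,0,0,0]]}' 40
python3 - <<'E'
from h import *
c=snap('wrist','w2'); s=status.get_state(); print(s['tcp_pos'],s['orientation'],s['joint_pos'],s['wrist_force'],s['finger_gap'])
E
```

```text
clock: 7.28
tcp_pos: [0.6276, 0.06, 0.2263]
orientation: [-0.0, 0.722, 0.692, -0.0]
wrist_force: [0.2, 0.6, -2.1]
finger_gap: 0.0268
grip_force: 39.5
[0.62768052 0.05970113 0.22644688] [-2.43817284e-05  7.22076095e-01  6.91813590e-01 -2.62358979e-04] [-3.22709837e-02  4.50932761e-01  5.82755764e-02  1.17854097e+00
 -3.40938814e-04  1.58132632e+00] [ 1.06568504  0.55161756 -2.68103847] 0.026963169232162198
```

View pics/w2.png

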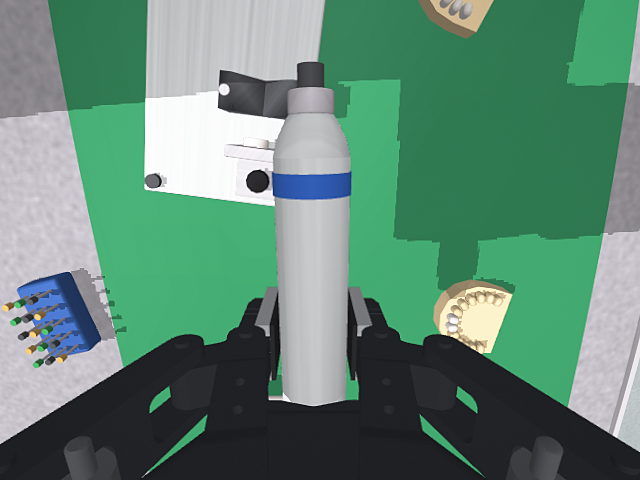

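The picture shows the handpiece held along the tool. Behind it are the rear V-block at (260,93), the nylon button at (256,143) and its angle. It hides half the fixture, so I shift aside for one clear look.

```bash
python3 -m handwheel '{"deltas": [[-1,0,-0.3,-0.3,0],[-1,0.1,-0.5,-0.4,0],[-1,0.1,-0.6,-0.4,0],[-1,0.1,-0.6,-0.3,0],[-1,0.1,-0.4,-0.1,0],[-1,0,-0.1,0,0],[-1,0,0,0,0],[-1,0,0,0,0]]}' 40
python3 - <<'E'
from h import *
c=snap('wrist','w3'); s=status.get_state(); print(s['tcp_pos'],s['orientation'],s['wrist_force'],s['finger_gap'])
E
```

```text
clock: 8.32
tcp_pos: [0.529, 0.0804, 0.2861]
orientation: [-0.0, 0.722, 0.692, -0.0]
wrist_force: [-1.1, 0.6, -2.7]
finger_gap: 0.0264
grip_force: 39.7
[0.52905662 0.0803765  0.28607641] [-1.38545237e-04  7.21873356e-01  6.92025126e-01 -2.51065938e-04] [ 0.66943481 -0.46433502 -2.66445348] 0.02667906570415874
```

View pics/w3.png

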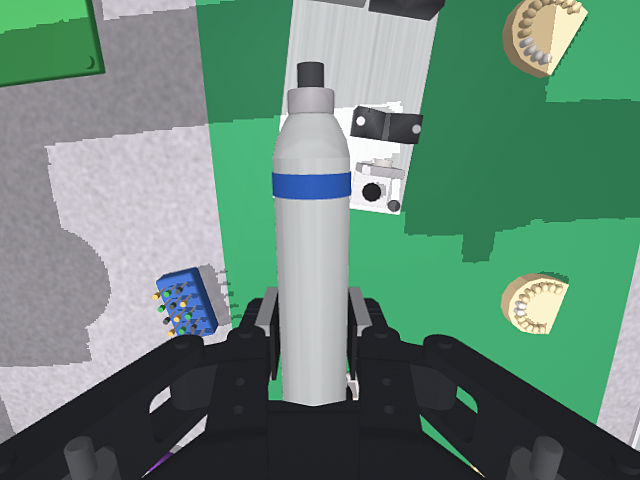

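The rear block (388,125), button (380,160) and angle are now clear, and the front block is cut off at (405,8). I move 100 mm on to see both.

```bash
python3 -m handwheel '{"deltas": [[-1,0.3,0,0,0],[-1,0.6,0,0,0],[-1,0.7,0,0,0],[-1,0.6,0,0,0],[-1,0.3,0,0,0],[-1,0,0,0,0],[-1,0,0,0,0]]}' 40
python3 - <<'E'
from h import *
c=snap('wrist','w4'); s=status.get_state(); print(s['tcp_pos'],s['orientation'])
P=cloud(c); f=c['frame'].astype(int).sum(2)
M=((P[...,2]>.03)&(P[...,2]<.054)&(P[...,0]>.56)&(P[...,0]<.66)&(P[...,1]>.13)&(P[...,1]<.3)&(f<330))
n,l,st,ce=cv2.connectedComponentsWithStats(M.astype(np.uint8))
for i in range(1,n):
    if st[i,4]>150:
        q=P[l==i]; r=cv2.minAreaRect(q[:,:2].astype(np.float32)); print(st[i],r,q[:,2].max())
E
```

```text
clock: 9.25
tcp_pos: [0.5328, 0.1801, 0.2865]
orientation: [0.0, 0.722, 0.692, -0.0]
wrist_force: [-0.3, 0.2, -2.2]
finger_gap: 0.0271
grip_force: 39.7
[0.53277895 0.17987286 0.28659298] [ 1.10951543e-04  7.22030618e-01  6.91861060e-01 -2.17820308e-04]
[ 367  101   74   35 1724] ((0.6148340106010437, 0.27175503969192505), (0.025006495416164398, 0.05647090822458267), 79.77133178710938) 0.05183510955005466
[ 349  218   66   37 1490] ((0.5961871147155762, 0.1651187688112259), (0.024417921900749207, 0.05701442062854767), 79.80685424804688) 0.05146247632033446
```

View pics/w4.png

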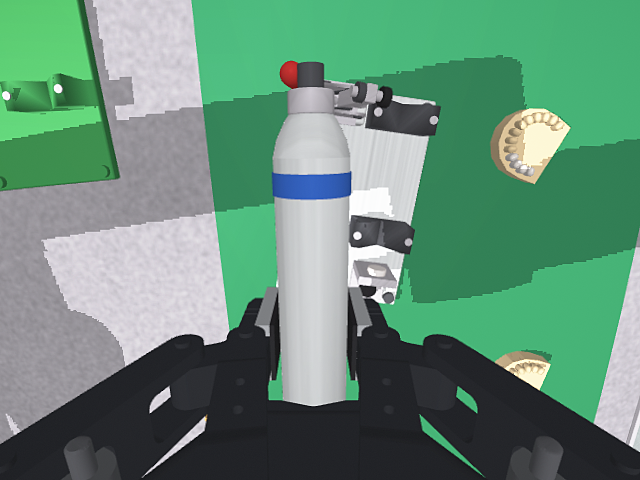

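Both V-blocks are fully visible at (403,117) and (382,236), and the button is behind the rear block at (374,267). The clamp arm is at (375,95), with the red handle tip at (290,73).

Run:
```python
from h import *
yaw=np.radians(79.9); ex=np.array([np.cos(yaw),np.sin(yaw)]); ey=np.array([-ex[1],ex[0]]); O=np.array([.6055,.2184])
for n in('w2','w3','w4','top0'):
    c=load(n); P=cloud(c); d=P[...,:2]-O; X=d@ex*1e3; Y=d@ey*1e3; Z=P[...,2]*1e3
    m=(X>-110)&(X<-68)&(abs(Y)<9)&(Z>34)&(Z<80)
    print(n,m.sum()); h,e=np.histogram(X[m],np.arange(-110,-66,2)); print(dict(zip(e[:-1].astype(int),h)))
    for x0 in range(-100,-70,3):
        k=m&(X>=x0)&(X<x0+3)
        if k.sum()>3: print(x0,k.sum(),'Y',Y[k].min().round(1),Y[k].max().round(1),'Z',Z[k].min().round(1),Z[k].max().round(1),'rgb',c['frame'][k].mean(0).round())
# held handpiece in tool frame
c=load('w4'); P=cloud(c); t=np.array([.53278,.17987,.28659]); ps=2*np.arctan2(.69186,.72203); tx=np.array([np.cos(ps),np.sin(ps)]); ty=np.array([tx[1],-tx[0]])
d=P-t; a=d[...,:2]@tx; b=d[...,:2]@ty; m=np.zeros((480,640),bool); m[60:380,265:357]=1; m&=(P[...,2]>.21)&(P[...,2]<.26)
print('psi',np.degrees(ps),'top z in tool',-(P[...,2][m].max()-t[2]))
for a0 in np.arange(-.03,.1,.015):
    k=m&(abs(a-a0)<.003)
    if k.sum()>5: print(a0.round(3),b[k].min().round(4),b[k].max().round(4),((b[k].min()+b[k].max())/2).round(4),(t[2]-P[...,2][k].max()).round(4))
f=c['frame'].astype(int); k=m&(f[...,2]>f[...,0]+60); print('ring',a[k].min(),a[k].max(),'tip',a[m].max())
```

```text
w2 580
{np.int64(-110): np.int64(0), np.int64(-108): np.int64(0), np.int64(-106): np.int64(0), np.int64(-104): np.int64(0), np.int64(-102): np.int64(0), np.int64(-100): np.int64(0), np.int64(-98): np.int64(31), np.int64(-96): np.int64(81), np.int64(-94): np.int64(87), np.int64(-92): np.int64(86), np.int64(-90): np.int64(92), np.int64(-88): np.int64(74), np.int64(-86): np.int64(77), np.int64(-84): np.int64(52), np.int64(-82): np.int64(0), np.int64(-80): np.int64(0), np.int64(-78): np.int64(0), np.int64(-76): np.int64(0), np.int64(-74): np.int64(0), np.int64(-72): np.int64(0), np.int64(-70): np.int64(0)}
-97 112 Y -8.7 8.7 Z 61.2 64.6 rgb [237. 234. 238.]
-94 131 Y -9.0 9.0 Z 61.5 64.7 rgb [243. 240. 244.]
-91 134 Y -9.0 9.0 Z 50.5 64.1 rgb [216. 212. 216.]
-88 113 Y -9.0 7.6 Z 50.8 59.6 rgb [237. 234. 233.]
-85 90 Y -9.0 7.8 Z 51.4 59.4 rgb [239. 237. 236.]
w3 367
{np.int64(-110): np.int64(0), np.int64(-108): np.int64(0), np.int64(-106): np.int64(0), np.int64(-104): np.int64(0), np.int64(-102): np.int64(0), np.int64(-100): np.int64(0), np.int64(-98): np.int64(22), np.int64(-96): np.in
[... 2109 characters left out ...]
8 Y -8.6 7.5 Z 37.5 58.5 rgb [88. 89. 89.]
-97 14 Y -7.6 8.8 Z 49.3 63.0 rgb [177. 173. 177.]
-94 11 Y -9.0 7.1 Z 56.3 63.7 rgb [186. 183. 186.]
-91 7 Y -6.4 7.4 Z 54.7 60.5 rgb [181. 176. 175.]
-88 9 Y -6.8 9.0 Z 44.7 60.3 rgb [203. 197. 191.]
-85 7 Y -6.3 7.5 Z 50.9 55.2 rgb [208. 204. 200.]
psi 87.55518267969438 top z in tool 0.026640997413589218
-0.015 -0.0133 0.0131 -0.0001 0.0393
0.0 -0.0151 0.0151 -0.0 0.0266
0.015 -0.0194 0.0184 -0.0005 0.0269
0.03 -0.0135 0.0126 -0.0005 0.0392
0.045 -0.0141 0.0126 -0.0008 0.039
0.06 -0.0145 0.0132 -0.0006 0.0383
0.075 -0.0128 0.0116 -0.0006 0.0406
0.09 -0.0089 0.0067 -0.0011 0.0449
ring 0.05312025751785411 0.06153746789604351 tip 0.09658652046078263
```

```bash
python3 -m handwheel '{"deltas": [[-1,0,0,0,0.4],[-1,0,0,0,0.4],[-1,0.2,0.2,0,0],[-1,0.3,0.4,0,0],[-1,0.3,0.4,0,0],[-1,0.3,0.4,0,0],[-1,0.17,0.2,0,0],[-1,0,0,0.3,0],[-1,0,0,0.6,0],[-1,0,0,0.8,0],[-1,0,0,0.7,0],[-1,0,0,0.5,0],[-1,0,0,0.3,0],[-1,0,0,0.2,0],[-1,0,0,0,0],[-1,0,0,0,0]]}' 40
python3 - <<'E'
from h import *
s=status.get_state(); t=s['tcp_pos']; q=s['orientation']; ps=2*np.arctan2(q[2],q[1]); print(t,np.degrees(ps),s['wrist_force'],s['ft_torque'])
e=np.array([.605,.218])-t[:2]; print('tool x,y units',(e@[np.cos(ps),np.sin(ps)])/.04,(e@[np.sin(ps),-np.cos(ps)])/.04,'z',(t[2]-.1032)/.04)
c=snap('side','s1'); cv2.imwrite('pics/s1c.png',cv2.resize(c['frame'][150:270,230:390],None,fx=5,fy=5,interpolation=cv2.INTER_CUBIC)[...,::-1])
E
```

```text
clock: 11.3
tcp_pos: [0.6053, 0.219, 0.1515]
orientation: [0.0, 0.768, 0.64, 0.001]
wrist_force: [-0.5, -0.3, -2.2]
finger_gap: 0.027
grip_force: 39.8
[0.60532233 0.21900173 0.15151259] 79.60129861789022 [-0.5399851  -0.29208243 -2.23370404] [-0.02187241 -0.01947014  0.00960742]
tool x,y units -0.02608637746139773 -0.003405803740011554 z 1.207814852254085
```

View pics/s1c.png

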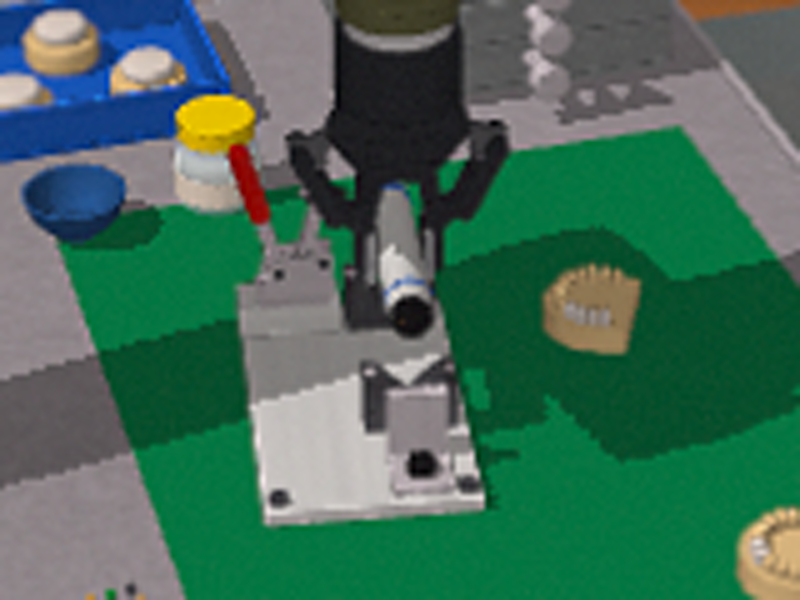

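The side view at (405,310) shows the handpiece held above and in line with the rear V-block (410,385). The clamp is open to its left, with the handle at (250,185).

```bash
python3 -m handwheel '{"deltas": [[-1,-0.02,0,0.2,0],[-1,0,0,0.2,0],[-1,0,0,0.2,0],[-1,0,0,0.1,0],[-1,0,0,0.1,0],[-1,0,0,0.05,0],[-1,0,0,0.02,0],[-1,0,0,0,0],[-1,0,0,0,0]]}' 40
python3 -c "
from h import *
s=status.get_state();print(s['tcp_pos'],s['wrist_force'],s['ft_torque'])"
python3 -m handwheel '{"deltas": [[-1,0,0,0.012,0],[-1,0,0,0.012,0],[-1,0,0,0.012,0],[-1,0,0,0.012,0],[-1,0,0,0.012,0],[-1,0,0,0.012,0],[-1,0,0,0.012,0],[-1,0,0,0.012,0],[-1,0,0,0.012,0],[-1,0,0,0.012,0],[-1,0,0,0.012,0],[-1,0,0,0.012,0]]}' 40
```

```text
clock: 12.48
tcp_pos: [0.6048, 0.2181, 0.1161]
orientation: [0.0, 0.768, 0.64, 0.0]
wrist_force: [0.3, -0.8, -2.3]
finger_gap: 0.0269
grip_force: 39.8
[0.60484669 0.21814775 0.11608517] [ 0.27558595 -0.79476638 -2.28822137] [-0.02531301  0.01211867 -0.0520371 ]
clock: 13.98
tcp_pos: [0.6047, 0.2181, 0.1101]
orientation: [0.0, 0.768, 0.64, -0.0]
wrist_force: [-0.9, -0.1, -2.3]
finger_gap: 0.0266
grip_force: 39.8
```

Expected contact is at about 0.103; I continue in short slow calls.

```bash
python3 -m handwheel '{"deltas": [[-1,0,0,0.012,0],[-1,0,0,0.012,0],[-1,0,0,0.012,0],[-1,0,0,0.012,0],[-1,0,0,0.012,0],[-1,0,0,0.012,0],[-1,0,0,0.012,0],[-1,0,0,0.012,0]]}' 40
```

```text
clock: 14.98
tcp_pos: [0.6047, 0.2181, 0.1062]
orientation: [0.0, 0.768, 0.64, -0.0]
wrist_force: [0.1, -0.1, -2.3]
finger_gap: 0.0268
grip_force: 39.8
```

```bash
python3 -m handwheel '{"deltas": [[-1,0,0,0.01,0],[-1,0,0,0.01,0],[-1,0,0,0.01,0]]}' 40
```

```text
clock: 15.35
tcp_pos: [0.6048, 0.2181, 0.1051]
orientation: [0.0, 0.768, 0.64, 0.0]
wrist_force: [0.1, -0.6, -2.9]
finger_gap: 0.027
grip_force: 39.8
```

```bash
python3 -m handwheel '{"deltas": [[-1,0,0,0.01,0],[-1,0,0,0.01,0]]}' 40
```

```text
clock: 15.6
tcp_pos: [0.6047, 0.2181, 0.1043]
orientation: [0.0, 0.768, 0.64, 0.0]
wrist_force: [0.4, 0.4, -2.9]
finger_gap: 0.0267
grip_force: 39.8
```

```bash
python3 -m handwheel '{"deltas": [[-1,0,0,0.01,0],[-1,0,0,0.01,0]]}' 40
```

```text
clock: 15.85
tcp_pos: [0.605, 0.2181, 0.1037]
orientation: [0.0, 0.768, 0.64, 0.0]
wrist_force: [0.3, 0.7, -0.8]
finger_gap: 0.0269
grip_force: 39.8
```

```bash
python3 -m handwheel '{"deltas": [[-1,0,0,0.008,0],[-1,0,0,0,0]]}' 40
```

```text
clock: 16.1
tcp_pos: [0.6052, 0.2181, 0.1035]
orientation: [0.0, 0.768, 0.64, 0.0]
wrist_force: [1.3, -0.4, -1.1]
finger_gap: 0.0269
grip_force: 39.8
```

```bash
python3 -m handwheel '{"deltas": [[-1,0,0,0.008,0],[-1,0,0,0,0]]}' 40; python3 -c "
from h import *
s=status.get_state();print(s['tcp_pos'],s['wrist_force'],s['ft_torque'])"
```

```text
clock: 16.35
tcp_pos: [0.6053, 0.2182, 0.1034]
orientation: [0.0, 0.768, 0.64, 0.001]
wrist_force: [0.6, -1.1, 2.2]
finger_gap: 0.0267
grip_force: 40.1
[0.60528319 0.21815151 0.10335698] [ 0.56177367 -1.14055591  2.2039647 ] [-0.06476108 -0.26672339 -0.04893206]
```

Contact carries about 4 N with a slight self-centring towards +x. I follow that, release gently so it settles, then regrip at 20 N.

```bash
python3 -m handwheel '{"deltas": [[-1,0,0.015,0,0],[-1,0,0,0,0],[-0.5,0,0,0,0],[-0.3,0,0,0,0],[-0.1,0,0,0,0],[0,0,0,0,0],[0,0,0,0,0]]}' 20
python3 - <<'E'
from h import *
s=status.get_state(); print(s['tcp_pos'],s['orientation'],s['wrist_force'],s['ft_torque'],s['finger_gap'])
yaw=np.radians(79.9); ex=np.array([np.cos(yaw),np.sin(yaw)]); ey=np.array([-ex[1],ex[0]]); O=np.array([.6055,.2184])
c=snap('wrist','w5'); P=cloud(c); d=P[...,:2]-O; X=d@ex*1e3; Y=d@ey*1e3; Z=P[...,2]*1e3
for x0 in range(-10,95,10):
    k=(abs(X-x0)<3)&(abs(Y)<16)&(Z>52)&(Z<70)
    if k.sum()>5: print(x0,Y[k].min().round(1),Y[k].max().round(1),Z[k].max().round(1))
k=(abs(Y)<12)&(Z>48)&(Z<70); print('tip',X[k].max())
E
```

```text
clock: 17.23
tcp_pos: [0.6051, 0.218, 0.1025]
orientation: [-0.0, 0.768, 0.64, -0.0]
wrist_force: [0.2, 0.3, 0.0]
finger_gap: 0.0427
grip_force: 0.0
[0.60511671 0.21802611 0.10253781] [-8.31119037e-05  7.68238696e-01  6.40163438e-01 -2.67406253e-04] [0.17527085 0.34827576 0.03901778] [ 0.01589198 -0.01499227  0.04175297] 0.04266930628656519
-10 -12.9 12.7 64.1
0 -13.1 12.9 64.3
10 -12.8 12.9 64.2
20 -13.0 12.9 64.8
30 -12.7 13.0 64.2
40 -12.8 13.0 64.3
50 -12.6 13.1 65.0
60 -13.5 13.9 64.7
70 -12.6 12.8 63.9
80 -8.8 9.2 59.5
90 -6.7 7.3 58.2
tip 96.18321987218201
```

```bash
python3 -m handwheel '{"deltas": [[-0.1,0,0,-0.02,0],[-0.2,0,0,0,0],[-0.3,0,0,0,0],[-1,0,0,0,0],[-1,0,0,0,0],[-1,0,0,0,0]]}' 20; python3 -c "
from h import *
s=status.get_state();print(s['tcp_pos'],s['wrist_force'])"
python3 -m handwheel '{"deltas": [[-1,-0.01,0,0,0],[-1,-0.01,0,0,0],[-1,-0.01,0,0,0],[-1,-0.01,0,0,0]]}' 20; python3 -c "
from h import *
s=status.get_state();print(s['tcp_pos'],s['wrist_force'])"
```

```text
clock: 18.02
tcp_pos: [0.6054, 0.218, 0.1038]
orientation: [0.0, 0.768, 0.64, 0.0]
wrist_force: [-0.1, -1.5, 1.0]
finger_gap: 0.0273
grip_force: 19.8
[0.6054376  0.21799764 0.1037605 ] [-0.1387621  -1.51096152  0.98702608]
clock: 18.52
tcp_pos: [0.6052, 0.2167, 0.1038]
orientation: [0.0, 0.768, 0.64, 0.0]
wrist_force: [1.2, 2.7, 1.4]
finger_gap: 0.0273
grip_force: 19.8
[0.60518979 0.21670034 0.1037602 ] [1.17218494 2.72265324 1.36402377]
```

```bash
python3 -m handwheel '{"deltas": [[-1,-0.015,0,0,0],[-1,-0.015,0,0,0],[-1,-0.015,0,0,0],[-1,-0.015,0,0,0],[-1,-0.015,0,0,0],[-1,-0.015,0,0,0],[-1,-0.015,0,0,0],[-1,-0.015,0,0,0],[-1,-0.015,0,0,0]]}' 20
```

```text
clock: 19.65
tcp_pos: [0.6043, 0.2111, 0.1038]
orientation: [0.0, 0.768, 0.64, 0.0]
wrist_force: [1.9, 3.6, 1.6]
finger_gap: 0.0274
grip_force: 19.9
```

```bash
python3 -m handwheel '{"deltas": [[-1,-0.008,0,0,0],[-1,-0.008,0,0,0],[-1,-0.008,0,0,0]]}' 20
```

```text
clock: 20.02
tcp_pos: [0.6041, 0.2102, 0.1038]
orientation: [0.0, 0.768, 0.64, 0.0]
wrist_force: [1.2, 4.9, 3.2]
finger_gap: 0.0272
grip_force: 20.0
```

```bash
python3 -m handwheel '{"deltas": [[-1,-0.008,0,0,0],[-1,-0.008,0,0,0]]}' 20
```

```text
clock: 20.27
tcp_pos: [0.6039, 0.2096, 0.1037]
orientation: [0.0, 0.768, 0.64, 0.0]
wrist_force: [2.7, 3.4, 2.9]
finger_gap: 0.0273
grip_force: 20.0
```

```bash
python3 -m handwheel '{"deltas": [[-1,-0.007,0,0,0],[-1,-0.007,0,0,0]]}' 20
```

```text
clock: 20.52
tcp_pos: [0.6039, 0.209, 0.1037]
orientation: [0.0, 0.768, 0.64, 0.0]
wrist_force: [2.7, 4.5, 2.8]
finger_gap: 0.0271
grip_force: 20.0
```

```bash
python3 -m handwheel '{"deltas": [[-1,-0.006,0,0,0],[-1,-0.006,0,0,0]]}' 20
```

```text
clock: 20.78
tcp_pos: [0.6038, 0.2086, 0.1037]
orientation: [0.0, 0.768, 0.64, 0.0]
wrist_force: [2.5, 4.3, 3.6]
finger_gap: 0.0273
grip_force: 20.0
```

```bash
python3 -m handwheel '{"deltas": [[-1,-0.006,0,0,0],[-1,-0.006,0,0,0]]}' 20
```

```text
clock: 21.02
tcp_pos: [0.6037, 0.2083, 0.1038]
orientation: [-0.0, 0.768, 0.64, 0.0]
wrist_force: [3.7, 4.4, 3.7]
finger_gap: 0.0274
grip_force: 20.0
```

```bash
python3 -m handwheel '{"deltas": [[-1,-0.006,0,0,0],[-1,-0.006,0,0,0]]}' 20
```

```text
clock: 21.28
tcp_pos: [0.6037, 0.2082, 0.1038]
orientation: [-0.0, 0.768, 0.64, 0.001]
wrist_force: [2.6, 6.7, 2.5]
finger_gap: 0.0273
grip_force: 19.9
```

```bash
python3 -m handwheel '{"deltas": [[-1,-0.005,0,0,0],[-1,-0.005,0,0,0],[-1,0,0,0,0]]}' 20
```

```text
clock: 21.65
tcp_pos: [0.6037, 0.2082, 0.1038]
orientation: [-0.0, 0.768, 0.64, 0.001]
wrist_force: [3.5, 7.8, 1.7]
finger_gap: 0.0277
grip_force: 19.9
```

It has stopped on the button (no more motion while the axial force rises to about 8 N, of which about 4 N is friction). I release, rise and verify.

```bash
python3 -m handwheel '{"deltas": [[-0.5,0,0,0,0],[-0.3,0,0,0,0],[-0.1,0,0,0,0],[0.1,0,0,0,0],[0.1,0,0,0,0],[0.1,0,0,-0.2,0],[0.1,0,0,-0.5,0],[0.1,0,0,-0.7,0],[0.1,0,0,-0.7,0],[0.1,0,0,-0.7,0],[0.1,-0.3,-0.2,-0.6,0],[0.1,-0.5,-0.3,-0.4,0],[0.1,-0.5,-0.3,0,0],[0.1,-0.3,-0.2,0,0],[0.1,0,0,0,0],[0.1,0,0,0,0]]}' 20
python3 - <<'E'
from h import *
s=status.get_state(); print(s['tcp_pos'],s['orientation'],s['joint_pos'])
yaw=np.radians(79.9); ex=np.array([np.cos(yaw),np.sin(yaw)]); ey=np.array([-ex[1],ex[0]]); O=np.array([.6055,.2184])
c=snap('wrist','w6'); P=cloud(c); d=P[...,:2]-O; X=d@ex*1e3; Y=d@ey*1e3; Z=P[...,2]*1e3; f=c['frame'].astype(int)
for x0 in range(-100,95,10):
    k=(abs(X-x0)<4)&(abs(Y)<16)&(Z>48)&(Z<72)
    if k.sum()>5: print(x0,Y[k].min().round(1),Y[k].max().round(1),Z[k].max().round(1))
k=(abs(Y)<12)&(Z>48)&(Z<70); print('tip',X[k].max())
k=(abs(Y)<8)&(Z>50)&(Z<72)&(X<-60)&(f.sum(2)<200); print('black rear',X[k].min() if k.any() else None,X[k].max() if k.any() else None)
r=(f[...,0]>90)&(f[...,0]>2.2*f[...,1])&(P[...,2]>.05); print('red',r.sum(),X[r].mean(),X[r].min(),X[r].max(),Y[r].min(),Y[r].max(),Z[r].min(),Z[r].max())
E
```

```text
clock: 23.65
tcp_pos: [0.5528, 0.1518, 0.2556]
orientation: [0.0, 0.768, 0.64, 0.0]
wrist_force: [-0.0, 0.6, 1.0]
finger_gap: 0.0465
grip_force: 0.0
[0.55280903 0.15175133 0.25560268] [5.69664544e-05 7.68276301e-01 6.40118340e-01 1.81887486e-04] [ 1.27860490e-01  3.27228862e-01 -5.33344769e-02  1.18986492e+00
  9.92040976e-05  1.88014855e+00]
-100 -14.8 16.0 64.0
-90 -15.9 16.0 64.7
-80 -11.8 12.0 62.5
-70 -12.8 13.7 64.9
-60 -13.3 14.1 64.9
-50 -12.6 14.0 64.2
-40 -13.2 13.7 64.6
-30 -13.3 13.8 64.5
-20 -13.0 14.0 64.3
-10 -13.3 13.9 64.5
0 -12.7 14.1 65.0
10 -13.1 13.8 64.4
20 -13.5 13.8 65.2
30 -13.1 14.1 64.6
40 -13.5 14.1 64.3
50 -14.0 14.4 65.1
60 -12.7 13.7 64.3
70 -8.8 9.9 60.6
80 -6.3 7.7 58.1
tip 86.75139232064133
black rear -82.2096577521745 -73.2470681078695
red 1855 55.16058907097396 49.99726909629144 62.912236207795445 73.80506492203372 98.43189690218881 89.52756744293714 147.9038333411656
```

View pics/w6.png

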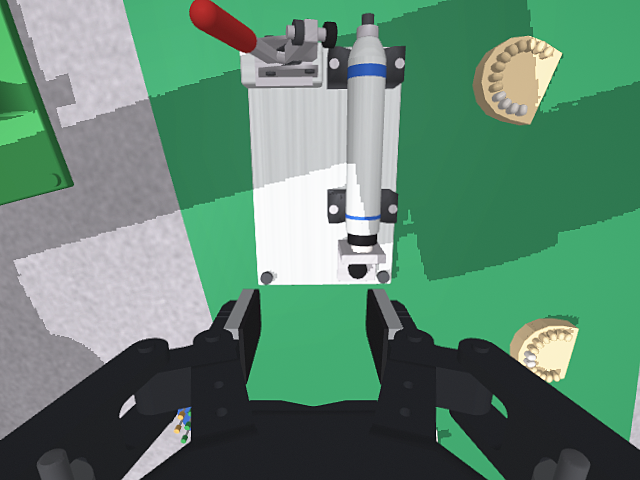

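The picture shows the handpiece in both V-blocks, its black rear (362,240) on the button and the clamp open, with the red handle at (222,25). The measured rear end is at fixture x = -82.2, which matches the button face. Next I turn the gripper across x over the handle.

```bash
python3 -m handwheel '{"deltas": [[0.1,0,0,0,-1],[0.1,0,0,0,-1],[0.1,0,0,0,-1],[0.1,0,0,0,-1],[0.1,0,0,0,-1],[0.1,0,0,0,-1],[0.1,0,0,0,-1],[0.1,0,0,0,-1],[0.1,0,0,0,-1],[0.1,0.19,0.41,0,-0.03],[0.1,0.3,0.8,0,0],[0.1,0.3,0.9,0,0],[0.1,0.3,0.8,0,0],[0.1,0.1,0.4,0,0],[0.1,0,0,0,0],[0.1,0,0,0,0]]}' 60
python3 - <<'E'
from h import *
s=status.get_state(); t=s['tcp_pos']; q=s['orientation']; ps=2*np.arctan2(q[2],q[1]); print(t,np.degrees(ps),s['joint_pos'])
O=np.array([.6055,.2184]); yaw=np.radians(79.9); ex=np.array([np.cos(yaw),np.sin(yaw)]); ey=np.array([-ex[1],ex[0]])
e=O+.0575*ex+.088*ey-t[:2]; print((e@[np.cos(ps),np.sin(ps)])/.04,(e@[np.sin(ps),-np.cos(ps)])/.04,'z',(t[2]-.178)/.04)
c=load('top0'); P=cloud(c); hs=cv2.cvtColor(c['frame'],cv2.COLOR_RGB2HSV)
m=(hs[...,0]>22)&(hs[...,0]<35)&(hs[...,1]>180)&(P[...,2]>.05); print('jar',np.nanmean(P[m],0)); 
Q=P[262:300,110:155].reshape(-1,3); Q=Q[Q[:,2]>.02]; print('dish',Q.mean(0))
E
```

```text
clock: 25.7
tcp_pos: [0.529, 0.2897, 0.2554]
orientation: [-0.0, 0.089, 0.996, -0.0]
wrist_force: [-0.1, -0.7, 0.1]
finger_gap: 0.047
grip_force: 0.0
[0.52896847 0.28966762 0.25543818] 169.835913989531 [ 3.68166998e-01  3.84879332e-01  2.98166787e-02  1.21622659e+00
 -5.37204985e-04  5.45563897e-01]
0.003933658873712954 0.018942846693731506 z 1.9359545435987016
jar [0.54484953 0.44974333 0.06540271]
dish [0.44461247 0.45438898 0.02800213]
```

```bash
python3 -m handwheel '{"deltas": [[0.1,0,0.02,0.3,0],[0.1,0,0,0.5,0],[0.1,0,0,0.5,0],[0.1,0,0,0.4,0],[0.1,0,0,0.2,0],[0.1,0,0,0.03,0],[0.1,0,0,0,0]]}' 60
python3 -m handwheel '{"deltas": [[-0.3,0,0,0,0],[-0.5,0,0,0,0],[-1,0,0,0,0],[-1,0,0,0,0],[-1,0,0,0,0],[-1,0,0,0,0]]}' 60
```

```text
clock: 26.58
tcp_pos: [0.5294, 0.2911, 0.1789]
orientation: [0.0, 0.088, 0.996, 0.0]
wrist_force: [0.8, 0.2, -0.2]
finger_gap: 0.0469
grip_force: 0.0
clock: 27.32
tcp_pos: [0.5289, 0.2902, 0.179]
orientation: [0.0, 0.088, 0.996, -0.001]
wrist_force: [-2.0, -4.6, 4.7]
finger_gap: 0.0124
grip_force: 58.6
```

```bash
python3 -m handwheel '{"deltas": [[-1,0.072,0,0.02,0],[-1,0.072,0,0.03,0],[-1,0.072,0,0.027,0],[-1,0.072,0,0.027,0],[-1,0.066,0,0.036,0],[-1,0.066,0,0.036,0],[-1,0.066,0,0.04,0],[-1,0.066,0,0.04,0]]}' 60
python3 -m handwheel '{"deltas": [[-1,0.116,0,0.098,0],[-1,0.116,0,0.098,0],[-1,0.098,0,0.116,0],[-1,0.098,0,0.116,0]]}' 60
```

```text
clock: 28.32
tcp_pos: [0.5093, 0.2936, 0.1711]
orientation: [0.003, 0.089, 0.996, -0.001]
wrist_force: [-1.4, -8.0, 14.5]
finger_gap: 0.0126
grip_force: 61.4
clock: 28.82
tcp_pos: [0.4917, 0.2968, 0.1526]
orientation: [0.002, 0.089, 0.996, -0.001]
wrist_force: [4.7, -5.1, 2.6]
finger_gap: 0.0122
grip_force: 62.7
```

```bash
python3 -m handwheel '{"deltas": [[-1,0.076,-0.02,0.132,0],[-1,0.076,0,0.132,0],[-1,0.052,0,0.144,0],[-1,0.052,0,0.144,0],[-1,0.026,0,0.15,0],[-1,0.026,0,0.15,0]]}' 60
python3 -m handwheel '{"deltas": [[-1,0.01,0,0.13,0],[-1,0,0,0.13,0],[-1,0,0,0.05,0],[-1,0,0,0,0]]}' 60
python3 -c "
from h import *
s=status.get_state();print(s['tcp_pos'],s['wrist_force'])"
```

```text
clock: 29.58
tcp_pos: [0.4802, 0.2986, 0.1183]
orientation: [0.003, 0.089, 0.996, -0.001]
wrist_force: [4.0, -7.4, 4.9]
finger_gap: 0.0124
grip_force: 58.9
clock: 30.08
tcp_pos: [0.4795, 0.2987, 0.1058]
orientation: [0.002, 0.089, 0.996, -0.001]
wrist_force: [0.1, -4.8, 5.6]
finger_gap: 0.0125
grip_force: 58.9
[0.47945192 0.29867945 0.10577816] [ 0.05497703 -4.78882538  5.57594207]
```

```bash
python3 -m handwheel '{"deltas": [[-0.3,0,0,0,0],[0,0,0,0,0],[0,0,0,0,0],[0,0,0,-0.3,0],[0,0,0,-0.6,0],[0,0,0,-0.6,0],[-1,0,0,-0.1,0],[-1,0,0,0,0],[-1,0,0,0,0],[-1,0,0,0,0],[-1,0,0,0,0]]}' 60
python3 - <<'E'
from h import *
c=snap('top','t2'); P=cloud(c); f=c['frame'].astype(int)
r=(f[...,0]>90)&(f[...,0]>2.2*f[...,1]); O=np.array([.6055,.2184]); yaw=np.radians(79.9); ex=np.array([np.cos(yaw),np.sin(yaw)]); ey=np.array([-ex[1],ex[0]])
r[:180]=0; r[280:]=0; r[:,:160]=0; r[:,300:]=0
d=P[r][:,:2]-O; print(r.sum(),(d@ex).mean() if r.any() else 0,(d@ey).min(),(d@ey).max(),np.percentile(P[r][:,2],[5,50,95])); s=status.get_state(); print(s['tcp_pos'],s['wrist_force'])
E
```

```text
clock: 31.45
tcp_pos: [0.4775, 0.2992, 0.168]
orientation: [-0.0, 0.088, 0.996, -0.0]
wrist_force: [-0.3, 0.1, 0.5]
finger_gap: 0.0
grip_force: 0.0
57 nan nan nan [nan nan nan]
[0.47758108 0.29921189 0.16808539] [-0.22931092  0.11156501 -0.38907701]
```

Descend onto the grip with closed fingertips (contact expected near TCP z = 0.130).

```bash
python3 -m handwheel '{"deltas": [[-1,0,0,0.3,0],[-1,0,0,0.3,0],[-1,0,0,0.15,0],[-1,0,0,0.05,0],[-1,0,0,0.05,0],[-1,0,0,0.05,0]]}'
python3 -m handwheel '{"deltas": [[-1,0,0,0.04,0],[-1,0,0,0.04,0],[-1,0,0,0.04,0]]}'
```

```text
clock: 32.25
tcp_pos: [0.4779, 0.2993, 0.1327]
orientation: [0.0, 0.088, 0.996, 0.0]
wrist_force: [-0.5, 0.7, 1.9]
finger_gap: 0.0
grip_force: 0.3
clock: 32.62
tcp_pos: [0.478, 0.2994, 0.1292]
orientation: [0.001, 0.088, 0.996, 0.0]
wrist_force: [-5.4, -1.9, 18.5]
finger_gap: 0.0001
grip_force: 9.1
```

```bash
python3 -m handwheel '{"deltas": [[-1,0,0,0.03,0],[-1,0,0,0,0],[-1,0,0,-0.3,0],[-1,0,0,-0.6,0],[-1,0,0,-0.7,0],[-1,0,0,-0.7,0],[-1,0.5,-0.3,-0.6,0],[-1,0.6,-0.5,-0.4,0],[-1,0.6,-0.5,0,0],[-1,0.4,-0.5,0,0],[-1,0,0,0,0],[-1,0,0,0,0]]}'
python3 - <<'E'
from h import *
c=snap('side','s3'); a=cv2.resize(c['frame'][160:270,240:370],None,fx=4,fy=4,interpolation=cv2.INTER_CUBIC)
t=snap('top','t3'); b=cv2.resize(t['frame'][180:290,170:310],None,fx=2,fy=2,interpolation=cv2.INTER_CUBIC); w=np.zeros((440,800,3),np.uint8); w[:,:520]=a; w[:220,520:]=b; cv2.imwrite('pics/end.png',w[...,::-1])
O=np.array([.6055,.2184]); yaw=np.radians(79.9); ex=np.array([np.cos(yaw),np.sin(yaw)]); ey=np.array([-ex[1],ex[0]])
P=cloud(t); d=P[...,:2]-O; X=d@ex*1e3; Y=d@ey*1e3; f=t['frame'].astype(int)
k=(abs(Y)<9)&(P[...,2]>.045)&(P[...,2]<.07)&(X<100); print('chuck',X[k].max())
print(status.get_state()['tcp_pos'])
E
```

```text
clock: 34.12
tcp_pos: [0.3833, 0.2435, 0.2589]
orientation: [0.001, 0.088, 0.996, 0.0]
wrist_force: [0.0, 1.4, 1.2]
finger_gap: -0.0001
grip_force: 0.0
chuck 84.00146634080188
[0.38337772 0.24363345 0.25865482]
```

View pics/end.png

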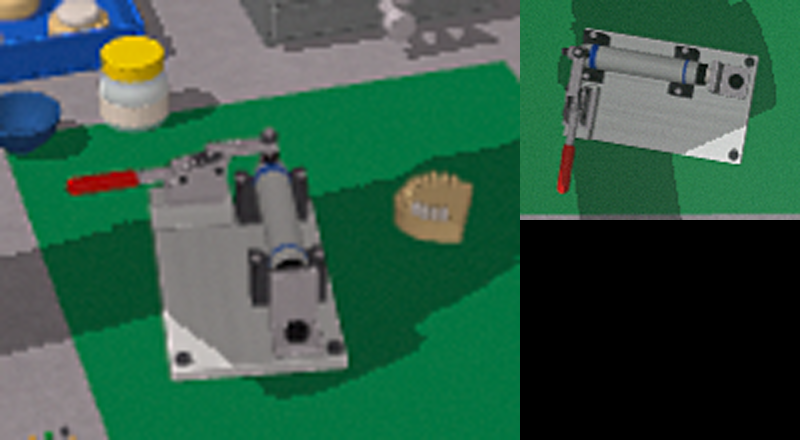

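The side view shows the red handle level at (103,182) and the arm down over the chuck end at (265,145). The handpiece lies in both blocks. I check its rear gap with the wrist camera.

Run:
```python
from h import *
O=np.array([.6055,.2184]); yaw=np.radians(79.9); ex=np.array([np.cos(yaw),np.sin(yaw)]); ey=np.array([-ex[1],ex[0]])
for n in('wrist','top','side'):
    c=snap(n,n+'9'); P=cloud(c); d=P[...,:2]-O; X=d@ex*1e3; Y=d@ey*1e3; Z=P[...,2]*1e3; f=c['frame'].astype(int)
    k=(abs(Y)<9)&(Z>50)&(Z<68)&(X<-64)&(X>-100); print(n,k.sum())
    for x0 in range(-100,-64,2):
        q=k&(X>=x0)&(X<x0+2)
        if q.sum(): print(x0,q.sum(),f[q].mean().round(),Z[q].max().round(1),end=' | ')
    r=(f[...,0]>90)&(f[...,0]>2.2*f[...,1])&(Y>90)&(Y<170)&(X>40)&(X<75)
    if r.any(): print('red',Y[r].min(),Y[r].max(),np.percentile(Z[r],[5,50,95]),np.polyfit(Y[r],Z[r],1))
```

```text
wrist 0
red 129.2386353029178 161.95437024108017 [52.35262578 56.30865783 58.67984901] [-0.11530992 72.95138022]
top 115
-98 9 101.0 63.9 | -96 6 146.0 62.5 | -94 6 131.0 66.5 | -92 6 131.0 61.4 | -90 6 133.0 62.9 | -88 3 153.0 56.7 | -86 6 141.0 55.9 | -84 10 47.0 62.7 | -82 6 21.0 60.9 | -80 7 27.0 62.9 | -78 7 27.0 59.3 | -76 7 45.0 61.6 | -74 6 92.0 62.7 | -72 8 136.0 62.5 | -70 7 133.0 63.8 | -68 9 133.0 63.1 | -66 6 133.0 66.9 | red 107.21612736117797 161.1935810485643 [50.98972583 55.61391271 59.97978277] [-0.10135149 68.96848341]
side 52
-100 3 125.0 61.7 | -98 13 123.0 61.0 | -96 5 113.0 62.7 | -94 1 124.0 58.7 | -92 1 106.0 60.2 | -90 1 84.0 58.4 | -86 2 48.0 59.6 | -84 4 46.0 58.6 | -82 5 9.0 60.7 | -80 1 62.0 52.5 | -78 2 30.0 58.1 | -76 3 97.0 59.8 | -74 4 120.0 62.3 | -72 2 105.0 56.7 | -70 2 121.0 59.1 | -68 1 130.0 60.8 | -66 2 112.0 63.1 | red 106.05834197030028 159.59553927293098 [46.79742204 52.48862299 59.21589764] [-0.07341081 62.490204  ]
```

The black end reaches the button with no gap, and the handle slopes about 5° below level (closed). I hand in.

```bash
python3 -c "
from workcell import hand_in
print(hand_in())"
```

```text
the job is handed in; nothing more can be done
None
```

The silver handpiece is seated in both V-blocks with its black rear end on the end stop, the red toggle handle is fully down, and the job was handed in at about 34 s; no verdict came back.

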